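# Chase the thread of a sculpture stand with a tap

## Robot

A 6-joint arm with a two-finger parallel gripper is mounted at the origin on the work surface. World frame = base frame: x ahead of the robot, y to its left, z up, the work surface at z = 0. Lengths are in m, angles in rad, forces in N, time in s.
With the tool pointing down it reaches from about 0.3 to 0.875 m from the base axis. Payload 4.2 kg.
Tool frame: the origin (TCP) lies where the fingers leave the gripper's body, on its centre line; the fingertips stand 73 mm ahead of it and the grasp point (between the pads) lies 54 mm ahead of it; z points along the fingers, y is the line along which they close (so a half turn about z gives the same grasp; the last joint's range is limited). The gripper opens to 85 mm and grips with 20 to 120 N. Pads are 22 mm wide; open, the fingers measure 114 mm over their backs; the gripper's body (76 mm by 85 mm) begins 54 mm behind the grasp point. The pads swing forward as they close: fully open they stand 13 mm farther back than shut.
Start: joints at [-1.169, 0.32, 1.565, -0, 1.257, -0.02], TCP at [0.235, -0.525, 0.304] pointing down, gripper open.
Joint ranges: [-3.11, 3.11], [-0.84, 2.01], [0.21, 2.61], [-1.34, 4.49], [0.05, 2.63], [-2.56, 2.56]. Speed limits (rad/s): [2.57, 2.57, 3.14, 3.14, 3.14, 3.14].

## Interface

Orientations are given as [roll, pitch, yaw] about the fixed x, y, z axes, in that order (R = Rz(yaw) Ry(pitch) Rx(roll)).
In Python, from bench import manip, cams gives the robot as it stands.
- The arm moves only by the tool play_rows, never from a script. Its arguments are lists of equal length, an entry for each row: "grip": the closure, from 0 (fully open) to 1 (shut); "dp": the shift along the tool's x, y, z in mm, a list of three; "roll": the turn about the tool's z in rad. In form: {"grip": [grip, ...], "dp": [[dx, dy, dz], ...], "roll": [roll, ...]}. A call has 1 to 20 rows; each row is the pose to reach, as a shift and turn from the pose commanded when the call began, along the tool's axes at that moment; what a row does not reach only later rows make up. A row lasts 1/12 s, in which the tool goes at most 41.7 mm and 7.16 degrees, less where a joint would pass 70% of its speed; a pose out of reach is approached as far as the arm can. A call with a gripper value outside its range is refused whole. The fingers move at their own pace and stop on an object; the grip force is fixed at half the most. Time passes only in rows, so rows that repeat a pose let the fingers close. It gives the time, the measured TCP pose, the force, the opening and the grip force at its end, in the units of the state.
- manip.sense(): the state, without advancing time (a new reading comes with each control period).
- cams.snapshot(name): name is "scene" or "top"; returns (picture, depth): 400x640x3 uint8, blue, green, red; 400x640 float32, m along the optical axis (not along the pixel's ray), 0 where there is no reading.
- cams.camera_info(name): a dict with "intrinsics" (3x3 intrinsics, pixels), "xyz" and "rotation" of the camera in the world. Camera axes: x right, y down, z forward; pixel columns grow to the right and rows downward; lengths in m; the calibration is good to about 2 mm. A picture is of the moment at which its call begins. camera_info takes no time and is no camera call.
- manip.finish_job(): hands the job in; it is judged then, once.
The state is a dict: "t": time; "joint_positions": joint angles; "joint_vel": joint speeds; "tau": joint torques, N m; "position": TCP position; "ee_rot": TCP orientation; "ft_force": force on the tool from outside, world axes, zero at the start; "ft_torque": the same for the moment, N m; "gripper_width": finger opening in m; "finger_force": force on a finger pad.
Only numpy, scipy, OpenCV 4.12 (cv2) and the standard library are available. Lean on these libraries where they do the work, as an engineer would, in place of code of your own. Each camera call takes 0.05 s, during which the arm holds its last target. There are 200 camera calls.

## Task

The tap stands started in the boss of the grey sculpture stand foot: set the red-topped tap wrench on its square head and run the tap in clockwise, half a turn forward and a quarter back, half forward and a quarter back again, then forward until you feel it come up firmly against the bottom of the blind hole, without forcing it. Leave the tap down there with the wrench still fully seated on it and let go. Turn the tap only with the wrench, and leave everything else on the table alone.

Things in the scene. Friction and masses are not known exactly. Their poses are not given: they have to be found in the camera images.
- base: stand foot, fixed: grey disc 156 mm across, 14 mm thick, with a dark round boss 100 mm across, its flat top 50 mm above the table. Origin: centre of the underside, on the axis of the hole. The hole is blind: its bottom lies between 4.9 and 6.0 rad of joint tap, differs from piece to piece and must be felt.
- tap_feed: the tap as a whole (this frame does not turn with it). Origin on its vertical axis, at the boss's top face at the start; it sinks 2.5 mm each turn. Above the boss: round shank 21 mm thick, 15 mm tall; steel square head 18 mm across flats, 21 mm tall; square lead-in 13 mm across, 4 mm tall.
- tap_top (a point): centre of the top of the tap, 40 mm above the boss at the start; z up; turns with the tap; x and y are square to the flats of its head.
- tap (a joint): turn of the tap in rad: 0 as found, growing clockwise from above (forward); stays where left. Running torque about 0.12 N m either way. On the bottom the torque climbs a further 3 N m per rad as the tap winds up: 0.2 N m or more above running torque for 0.1 s counts as bottomed, 0.88 above it snaps the tap; let go, it unwinds a little.
- wrench: tap wrench, loose, about 0.28 kg, standing upright on its socket end. Origin: centre of the underside, z up. Dark hub 34 mm square, 34 mm tall; two thin steel arms along +x and -x, 26 mm up, reaching 65 mm from the axis; on top a red square grip block 24 mm across flats (flats square to x and y), 34 to 78 mm above the underside.
- wrench_socket (a point): centre of the ceiling of the square socket in the hub (open below, 19.4 mm across flats, 20 mm deep), 20 mm above the underside. Seated, it rests on tap_top. Fits in any of four quarter-turn positions, with about 0.1 rad of play each way, more under load.
- wrench_grip (a point): centre of the red grip block, 57 mm above the wrench's underside (37 mm above the tap's top when seated); x along the arms.
- bust_terracotta: terracotta bust, 170 mm tall, bystander
- bust_grey: grey clay bust, 150 mm tall, bystander
- pot: small terracotta cup, 76 mm wide, 75 mm tall, bystander
- paste_jar: white jar with green lid, 60 mm wide, 60 mm tall, bystander
- spare_tap: loose spare tap lying down, 80 mm long, bystander, not to be used
- modelling_brush: brush lying down, bystander
- steel_post: aluminium rod 24 mm thick, 140 mm long, lying down, bystander

How it is judged:
On the way, in this order (a step that is already met when the one before it is completed fails the run):
1. the wrench sits fully down on the tap's square, the tap hardly turned yet (distance between wrench_socket and tap_top below 0.005 m and angle between wrench's own z axis and vertical below 0.09 rad and value of joint tap below 1 rad), for 0.1 s.
2. the tap has been turned half a turn forward (at least 2.75 rad) (value of joint tap above 2.75 rad), for 0.05 s.
3. it has been turned a quarter back (below 2.0 rad) (value of joint tap below 2 rad), for 0.05 s.
4. it has been turned forward half a turn again (at least 4.3 rad) (value of joint tap above 4.3 rad), for 0.05 s.
5. it has been turned a quarter back again (below 3.6 rad) (value of joint tap below 3.6 rad), for 0.05 s.
6. the tap is felt firmly against the bottom of the hole (at least 0.2 N m on the bottom for 0.1 s) (contact force between tap_feed and base above 5 N), for 0.1 s.
At the end, for the whole second after the job is handed in: The tap is left near the bottom of the hole (joint tap above 4.6 rad) after having been felt against it, the wrench stands on it, fully seated (socket ceiling within 5 mm of the tap's top, tilt below 0.09 rad), at rest and let go (distance between wrench_socket and tap_top below 0.005 m and angle between wrench's own z axis and vertical below 0.09 rad and value of joint tap above 4.6 rad and linear speed of wrench below 0.02 m/s); the robot touches nothing.
It fails at once if the tap is forced against the bottom of the hole (more than 0.88 N m on it) (contact force between tap_feed and base above 22 N).
It fails at once if the tap is touched by the gripper instead of the wrench (contact force between the fingers and tap_feed above 2 N).
It fails at once if a bystander is moved by more than 15 mm (distance of any of bust_terracotta, bust_grey, pot, paste_jar, spare_tap, modelling_brush, steel_post from where it was at the start of the episode above 0.015 m).
It also fails if it takes over 72 s, if anything falls off the work surface, if the arm or the gripper's body presses on something with over 40 N, if the wrist force passes 120 N, or if a joint passes its speed limit or range.

## Working session

There is one attempt and no reset: what is moved stays moved. The work goes in short steps, Python scripts to look and compute and a tool call to move; the robot and the scene stay as the last step left them, time stands still between calls to the robot, and variables do not carry over. Pictures are saved under pics/ and viewed, at most 10 in all, crops included, and the job is handed in when it is done.

Besides the shell and the picture viewer there is one more tool, called after "Call:" by a JSON object that holds its "op" and its "data". play_rows: Moves the arm, as the interface text tells. Its arguments: {"type":"object","properties":{"grip":{"type":"array"},"dp":{"type":"array"},"roll":{"type":"array"}},"required":["grip","dp","roll"]}

```bash
mkdir -p pics; python3 - <<'E'
from bench import manip,cams
import cv2,numpy as np
s=manip.sense();print(s)
for n in("scene","top"):
    im,d=cams.snapshot(n);cv2.imwrite(f"pics/{n}0.png",im);np.save(f"{n}_d.npy",d)
    i=cams.camera_info(n);print(n,i)
E
```

```text
{'t': 0.0, 'joint_positions': array([-1.16899421e+00,  3.20284809e-01,  1.56567283e+00,  2.51002482e-05,
        1.25743032e+00, -2.00024375e-02]), 'joint_vel': array([ 0.00179569, -0.00116782,  0.00132667, -0.00024534,  0.00188688,
        0.00072275]), 'tau': array([-1.27821229e-03, -4.15528822e+01, -2.34163713e+01, -1.72102000e-04,
        8.07351200e-03,  1.32382457e-06]), 'position': array([ 0.23527507, -0.52427286,  0.30308864]), 'ee_rot': array([-3.13979818e+00, -5.97672720e-05,  4.21796744e-01]), 'ft_force': array([-0.43317126, -0.43690413, -0.0210081 ]), 'ft_torque': array([0.02743435, 0.01100639, 0.00697268]), 'finger_force': 0.0, 'gripper_width': 0.08499504848927487}
scene {'intrinsics': array([[455.23087814,   0.        , 317.53019902],
       [  0.        , 455.23087814, 199.23789788],
       [  0.        ,   0.        ,   1.        ]]), 'xyz': array([ 0.99277778, -0.61557533,  0.9871274 ]), 'rotation': array([-2.46573229, -0.00625902,  0.60103601])}
top {'intrinsics': array([[433.03165918,   0.        , 321.9759579 ],
       [  0.        , 433.03165918, 207.05474212],
       [  0.        ,   0.        ,   1.        ]]), 'xyz': array([0.32970338, 0.01290418, 1.24930241]), 'rotation': array([-2.92768929e+00, -3.69913023e-05, -1.60950068e+00])}
```

View pics/top0.png

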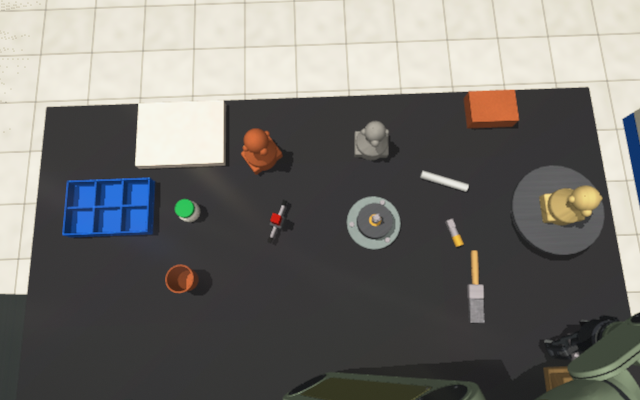

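View pics/scene0.png

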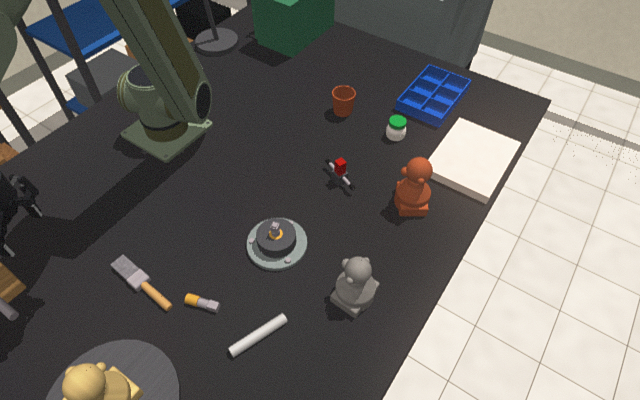

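The top view shows the wrench at (276,218) and the tap at (376,219). In the scene view the wrench is at (340,168) and the tap at (276,228). Next I'll crop closer.

```bash
cat > h.py <<'E'
import cv2,numpy as np
from scipy.spatial.transform import Rotation as R
from bench import manip,cams
def cam(n):
    i=cams.camera_info(n);return i["intrinsics"],np.array(i["xyz"]),R.from_euler("xyz",i["rotation"]).as_matrix()
def ray(n,u,v):
    K,c,r=cam(n);return c,r@np.linalg.solve(K,[u,v,1.])
def onz(n,u,v,z):
    c,d=ray(n,u,v);return c+d*(z-c[2])/d[2]
def proj(n,p):
    K,c,r=cam(n);q=K@(r.T@(np.array(p)-c));return q[:2]/q[2]
def tri(us,ut):
    A=np.zeros((3,3));b=np.zeros(3)
    for n,u in(("scene",us),("top",ut)):
        c,d=ray(n,*u);d/=np.linalg.norm(d);P=np.eye(3)-np.outer(d,d);A+=P;b+=P@c
    return np.linalg.solve(A,b)
def red(im):
    b,g,r=[im[...,k].astype(int) for k in range(3)]
    return (r>90)&(g<45)&(b<45)
E
python3 - <<'E'
from h import *
I={n:cv2.imread(f"pics/{n}0.png") for n in("scene","top")}
boxes={"top":[(250,193,54),(349,193,54)],"scene":[(313,140,54),(248,203,54)]}
rows=[]
for n in I:
    rows.append(np.hstack([cv2.resize(I[n][y:y+s,x:x+s],(300,300),interpolation=cv2.INTER_CUBIC) for x,y,s in boxes[n]]))
cv2.imwrite("pics/crop1.png",np.vstack(rows))  # scene on top row
C={}
for n,(x,y) in(("top",(276,218)),("scene",(340,168))):
    m=red(I[n]);w=np.zeros_like(m);w[y-20:y+20,x-20:x+20]=1;m&=w
    v,u=np.nonzero(m);C[n]=(u.mean(),v.mean());print(n,C[n],len(u),u.min(),u.max(),v.min(),v.max())
print(tri(C["scene"],C["top"]),onz("top",*C["top"],.07),onz("scene",*C["scene"],.06))
for n in I: print(n,[onz(n,u,v,.05) for u,v in ([(376,219)] if n=="top" else[(276,230)])])
# base disc fit in top: greyish-green ring
im=I["top"];hsv=cv2.cvtColor(im,cv2.COLOR_BGR2HSV)
for n,c in(("top",(374,222)),("scene",(277,243))):
    g=cv2.cvtColor(I[n],cv2.COLOR_BGR2GRAY);m=((g>75).astype(np.uint8))
    k=np.zeros_like(m);cv2.circle(k,c,40,1,-1);m&=k
    cs,_=cv2.findContours(m,cv2.RETR_EXTERNAL,cv2.CHAIN_APPROX_NONE);q=max(cs,key=cv2.contourArea)
    P=np.array([onz(n,*p,.014)[:2] for p in q[:,0]])
    s=np.linalg.lstsq(np.c_[2*P,np.ones(len(P))],(P**2).sum(1),rcond=None)[0]
    print("disc",n,s[:2],np.sqrt(s[2]+s[:2]@s[:2]),len(P))
E
```

```text
top (np.float64(275.1219512195122), np.float64(218.3170731707317)) 82 270 280 213 223
scene (np.float64(339.7567567567568), np.float64(163.45945945945945)) 74 335 346 158 175
[0.55944944 0.13440017 0.06831706] [0.55879456 0.13392882 0.07      ] [0.55579743 0.14155514 0.06      ]
scene [array([ 0.5430702 , -0.13302705,  0.05      ])]
top [array([ 0.54972667, -0.14797479,  0.05      ])]
disc top [ 0.54779954 -0.14369336] 0.07778084136452051 151
disc scene [ 0.54934507 -0.14266252] 0.07790049887749047 162
```

View pics/crop1.png

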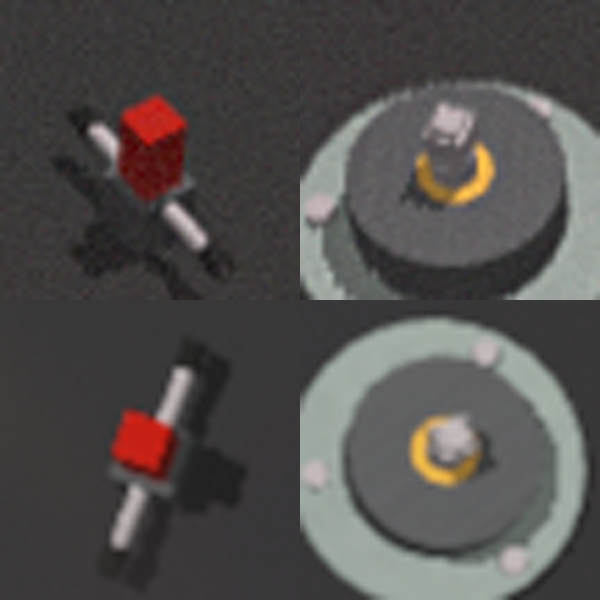

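The crops show the red block's top at about (275.7,218.6) in the top view and (340.5,161.6) in the scene view. The arms are clear in both, and the tap head is a bright diamond near (430,218.7) cropped in the top view. Next I'll work out the yaws.

```bash
python3 - <<'E'
from h import *
I={n:cv2.imread(f"pics/{n}0.png") for n in("scene","top")}
print("grip top",onz("top",275.7,218.6,.078),onz("scene",340.5,161.6,.078))
for n,a,b in(("top",(282.9,206.0),(272.0,236.7)),("scene",(330.1,163.4),(349.9,183.7))):
    A,B=onz(n,*a,.026),onz(n,*b,.026);d=B-A;print("arms",n,(A+B)/2,np.linalg.norm(d),np.arctan2(d[1],d[0]))
# rectify tap-head & red block onto plane, 0.25 mm/px, x right, y up
def rect(n,c,z,h=.025,s=200):
    w=np.array([[c[0]-h,c[1]+h],[c[0]+h,c[1]+h],[c[0]+h,c[1]-h],[c[0]-h,c[1]-h]])
    src=np.float32([proj(n,[*p,z]) for p in w]);dst=np.float32([[0,0],[s,0],[s,s],[0,s]])
    return cv2.warpPerspective(I[n],cv2.getPerspectiveTransform(src,dst),(s,s),flags=cv2.INTER_CUBIC)
t=(.5485,-.1432);g=(.557,.135)
T=[rect(n,t,.087) for n in("scene","top")];G=[rect(n,g,.078) for n in("scene","top")]
cv2.imwrite("pics/rect1.png",np.vstack([np.hstack(T),np.hstack(G)]))
for nm,L in(("tap",T),("grip",G)):
    for im,n in zip(L,("scene","top")):
        b,gg,r=[im[...,k].astype(int) for k in range(3)]
        m=(np.minimum(b,gg)>125) if nm=="tap" else ((r>150)&(gg<90))
        cs,_=cv2.findContours(m.astype(np.uint8),cv2.RETR_EXTERNAL,cv2.CHAIN_APPROX_NONE)
        q=min(cs,key=lambda c:abs(cv2.minAreaRect(c)[0][0]-100)+abs(cv2.minAreaRect(c)[0][1]-100)-cv2.contourArea(c)/50)
        (u,v),wh,a=cv2.minAreaRect(q);c0=t if nm=="tap" else g
        print(nm,n,c0[0]+(u-100)*.00025,c0[1]-(v-100)*.00025,np.array(wh)*.25,"yaw",-np.radians(a)%(np.pi/2))
E
```

```text
grip top [0.55638653 0.1315307  0.078     ] [0.5621863  0.13389454 0.078     ]
arms top [0.55856167 0.13178136 0.026     ] 0.09421805442169152 2.7862918929806826
arms scene [0.56067639 0.13705609 0.026     ] 0.09393858366930842 -0.3599185871005867
tap scene 0.5488163833618164 -0.1417345115661621 [18.82760048 18.86006165] yaw 0.22923185714467942
tap top 0.5476985321044922 -0.14336912078857422 [19.46348381 20.79742813] yaw 0.2449785960380999
grip scene 0.560477897644043 0.1347051124572754 [23.92529869 23.7009201 ] yaw 1.1964627701580088
grip top 0.5587827682495118 0.13315470504760743 [24.60722923 23.91357422] yaw 1.239242158722874
```

View pics/rect1.png

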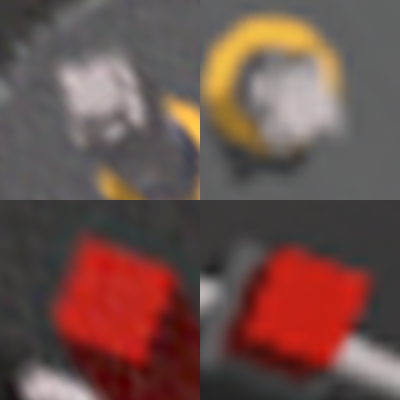

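The wrench is at about (0.5596, 0.134) with yaw -0.357. The tap is at about (0.5485, -0.143) with yaw ≈0.24 mod 90°. Moving above the wrench.

Call:
{"op": "play_rows", "data": {"grip": [0,0,0,0,0,0,0,0,0,0,0,0,0,0,0,0,0,0,0,0], "dp": [[565,-468,0],[565,-468,0],[565,-468,0],[565,-468,0],[565,-468,0],[565,-468,0],[565,-468,0],[565,-468,0],[565,-468,0],[565,-468,0],[565,-468,0],[565,-468,0],[565,-468,0],[565,-468,0],[565,-468,0],[565,-468,0],[565,-468,0],[565,-468,0],[565,-468,0],[565,-468,0]], "roll": [-2.363,-2.363,-2.363,-2.363,-2.363,-2.363,-2.363,-2.363,-2.363,-2.363,-2.363,-2.363,-2.363,-2.363,-2.363,-2.363,-2.363,-2.363,-2.363,-2.363]}}

```text
t: 1.77
position: [0.5595, 0.1353, 0.3029]
ee_rot: [-3.141, -0.001, 2.789]
ft_force: [-0.9, -0.2, -0.0]
gripper_width: 0.0852
finger_force: 0.0
```

Call:
{"op": "play_rows", "data": {"grip": [0,0,0,0,0,0,0.6,0.6,0.6,0.6,0.6,0.6,0.6,0.6], "dp": [[0,-1,190],[0,-1,190],[0,-1,190],[0,-1,190],[0,-1,190],[0,-1,190],[0,-1,190],[0,-1,190],[0,-1,190],[0,-1,190],[0,-1,190],[0,-1,190],[0,-1,190],[0,-1,190]], "roll": [0,0,0,0,0,0,0,0,0,0,0,0,0,0]}}

```text
t: 2.93
position: [0.559, 0.1328, 0.1142]
ee_rot: [3.141, 0.001, 2.785]
ft_force: [0.1, -0.6, 0.6]
gripper_width: 0.0342
finger_force: 0.0
```

Call:
{"op": "play_rows", "data": {"grip": [1,1,1,1,1,1], "dp": [[0,0,0],[0,0,0],[0,0,0],[0,0,0],[0,0,0],[0,0,0]], "roll": [0,0,0,0,0,0]}}

```text
t: 3.43
position: [0.5591, 0.1328, 0.1141]
ee_rot: [3.141, 0.0, 2.785]
ft_force: [0.1, 0.4, 4.2]
gripper_width: 0.0234
finger_force: 59.0
```

```bash
python3 - <<'E'
from h import *
s=manip.sense();print({k:np.round(v,4) for k,v in s.items() if k!="tau"})
I={n:cams.snapshot(n)[0] for n in("scene","top")}
cv2.imwrite("pics/grasp.png",np.vstack([np.hstack([cv2.resize(I["scene"][120:220,290:390],(350,350)),cv2.resize(I["top"][170:270,225:325],(350,350))])]))
E
```

```text
{'t': np.float64(3.4333), 'joint_positions': array([ 0.2132,  0.4998,  1.8114,  0.    ,  0.8299, -1.0007]), 'joint_vel': array([-0.0003, -0.0009, -0.0019,  0.0001, -0.0012, -0.0016]), 'position': array([0.5591, 0.1328, 0.1141]), 'ee_rot': array([3.1413e+00, 4.0000e-04, 2.7847e+00]), 'ft_force': array([0.1188, 0.3947, 4.1515]), 'ft_torque': array([0.0669, 0.0665, 0.0086]), 'finger_force': np.float64(59.0095), 'gripper_width': np.float64(0.0234)}
```

View pics/grasp.png

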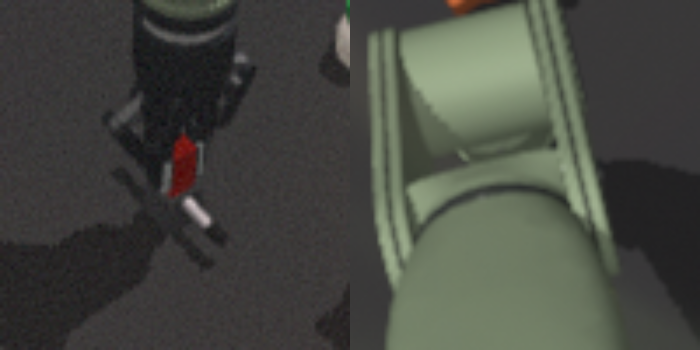

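The picture shows the red block held between the pads, with the wrench arm still at its original angle. Lifting and carrying it to the tap.

Call:
{"op": "play_rows", "data": {"grip": [1,1,1,1,1,1,1,1,1,1,1,1,1,1,1,1], "dp": [[0,0,-35],[0,0,-70],[0,0,-105],[0,0,-126],[-86,-262,-126],[-86,-262,-126],[-86,-262,-126],[-86,-262,-126],[-86,-262,-126],[-86,-262,-126],[-86,-262,-126],[-86,-262,-126],[-86,-262,-126],[-86,-262,-126],[-86,-262,-126],[-86,-262,-126]], "roll": [0,0,0,0,-0.1,-0.2,-0.3,-0.4,-0.5,-0.596,-0.596,-0.596,-0.596,-0.596,-0.596,-0.596]}}

```text
t: 4.87
position: [0.548, -0.1415, 0.2396]
ee_rot: [3.141, -0.001, -2.901]
ft_force: [-0.8, 0.1, -3.3]
gripper_width: 0.0236
finger_force: 60.7
```

```bash
python3 - <<'E'
from h import *
s=manip.sense();print({k:np.round(v,4) for k,v in s.items() if k!="tau"})
I={n:cams.snapshot(n)[0] for n in("scene","top")}
cv2.imwrite("pics/above.png",np.vstack([np.hstack([cv2.resize(I["scene"][150:270,220:340],(400,400),interpolation=cv2.INTER_CUBIC),cv2.resize(I["top"][160:280,315:435],(400,400))])]))
E
```

```text
{'t': np.float64(4.8667), 'joint_positions': array([-2.7310e-01,  3.5360e-01,  1.6839e+00,  1.0000e-04,  1.1048e+00,
       -2.0849e+00]), 'joint_vel': array([ 0.0006, -0.0038, -0.0066, -0.0001,  0.    , -0.0012]), 'position': array([ 0.548 , -0.1415,  0.2396]), 'ee_rot': array([ 3.1411e+00, -6.0000e-04, -2.9006e+00]), 'ft_force': array([-0.8045,  0.0639, -3.2791]), 'ft_torque': array([ 0.0222, -0.0147, -0.    ]), 'finger_force': np.float64(60.7425), 'gripper_width': np.float64(0.0236)}
```

View pics/above.png

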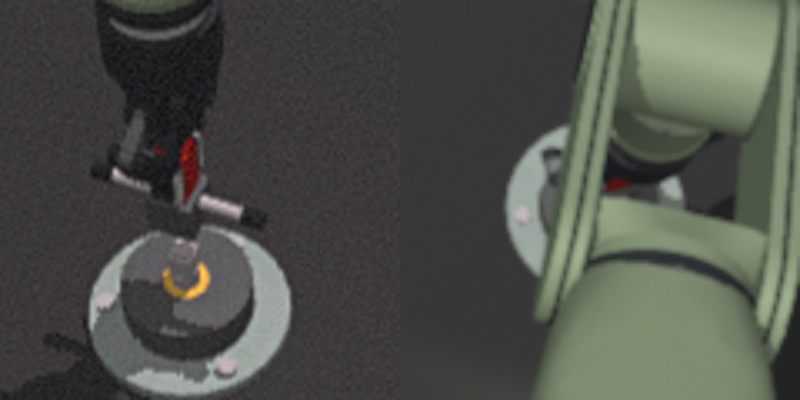

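Wrench hangs upright above the tap. I'll lower it onto the lead-in.

Call:
{"op": "play_rows", "data": {"grip": [1,1,1,1,1,1], "dp": [[0,0,25],[0,0,30],[0,0,34],[0,0,37],[0,0,39],[0,0,39]], "roll": [0,0,0,0,0,0]}}

```text
t: 5.47
position: [0.5482, -0.1428, 0.2011]
ee_rot: [-3.141, 0.0, -2.902]
ft_force: [-0.3, 0.9, -3.3]
gripper_width: 0.0237
finger_force: 60.6
```

Call:
{"op": "play_rows", "data": {"grip": [1,1,1,1], "dp": [[0,0,1.5],[0,0,3],[0,0,4],[0,0,4]], "roll": [0,0,0,0]}}

```text
t: 5.8
position: [0.548, -0.1429, 0.1969]
ee_rot: [-3.141, 0.0, -2.902]
ft_force: [0.3, -0.6, -3.6]
gripper_width: 0.0236
finger_force: 60.7
```

Call:
{"op": "play_rows", "data": {"grip": [1,1,1,1,1,1], "dp": [[0,0,3],[0,0,6],[0,0,9],[0,0,11],[0,0,12.5],[0,0,12.5]], "roll": [0,0,0,0,0,0]}}

```text
t: 6.3
position: [0.548, -0.1428, 0.1842]
ee_rot: [3.142, -0.0, -2.902]
ft_force: [-0.2, 0.4, -2.3]
gripper_width: 0.0233
finger_force: 61.0
```

```bash
python3 - <<'E'
from h import *
s=manip.sense();print({k:np.round(v,4) for k,v in s.items() if k!="tau"})
E
```

```text
{'t': np.float64(6.3), 'joint_positions': array([-2.7520e-01,  4.0730e-01,  1.7560e+00, -1.0000e-04,  9.7840e-01,
       -2.0851e+00]), 'joint_vel': array([ 0.0004, -0.001 , -0.0034,  0.0012,  0.0035, -0.0009]), 'position': array([ 0.548 , -0.1428,  0.1842]), 'ee_rot': array([ 3.1416e+00, -2.0000e-04, -2.9024e+00]), 'ft_force': array([-0.2194,  0.38  , -2.2585]), 'ft_torque': array([-0.0815, -0.0328, -0.0413]), 'finger_force': np.float64(61.0179), 'gripper_width': np.float64(0.0233)}
```

Seated. Turning forward half a turn and a bit, following the sink.

Call:
{"op": "play_rows", "data": {"grip": [1,1,1,1,1,1,1,1,1,1,1,1,1,1,1,1,1,1,1,1], "dp": [[0,0,0.5],[0,0,1],[0,0,1],[0,0,1],[0,0,1.1],[0,0,1.2],[0,0,1.2],[0,0,1.3],[0,0,1.3],[0,0,1.4],[0,0,1.4],[0,0,1.5],[0,0,1.5],[0,0,1.6],[0,0,1.6],[0,0,1.7],[0,0,1.7],[0,0,1.8],[0,0,1.8],[0,0,1.8]], "roll": [0,0,0.1,0.2,0.3,0.42,0.54,0.66,0.78,0.9,1.02,1.14,1.26,1.38,1.5,1.62,1.74,1.86,1.98,2.0]}}

```text
t: 7.97
position: [0.5468, -0.1439, 0.1832]
ee_rot: [-3.139, 0.003, 1.378]
ft_force: [-4.2, -3.2, 2.8]
gripper_width: 0.0235
finger_force: 61.5
```

```bash
cat > s.py <<'E'
from h import *
s=manip.sense();print({k:np.round(v,3).tolist() for k,v in s.items() if k not in("tau","joint_vel")})
E
python3 s.py
```

```text
{'t': 7.967, 'joint_positions': [-0.276, 0.408, 1.758, -0.004, 0.977, -0.081], 'position': [0.547, -0.144, 0.183], 'ee_rot': [-3.139, 0.003, 1.378], 'ft_force': [-4.246, -3.163, 2.826], 'ft_torque': [-0.783, 0.913, 0.09], 'finger_force': 61.467, 'gripper_width': 0.024}
```

Call:
{"op": "play_rows", "data": {"grip": [1,1,1,1,1,1,1,1,1,1,1], "dp": [[-0.7,-0.5,0],[-0.7,-0.5,0.1],[-0.7,-0.5,0.1],[-0.7,-0.5,0.2],[-0.7,-0.5,0.2],[-0.7,-0.5,0.3],[-0.7,-0.5,0.3],[-0.7,-0.5,0.4],[-0.7,-0.5,0.4],[-0.7,-0.5,0.4],[-0.7,-0.5,0.4]], "roll": [0.12,0.24,0.36,0.48,0.6,0.72,0.84,0.96,1.08,1.15,1.15]}}

```text
t: 8.88
position: [0.5461, -0.1433, 0.1826]
ee_rot: [-3.141, 0.003, 0.23]
ft_force: [-5.0, 0.0, 5.0]
gripper_width: 0.0232
finger_force: 61.7
```

```bash
python3 s.py;python3 - <<'E'
from h import *
I=cams.snapshot("scene")[0]
cv2.imwrite("pics/turned.png",cv2.resize(I[150:270,220:340],(480,480),interpolation=cv2.INTER_CUBIC))
E
```

```text
{'t': 8.883, 'joint_positions': [-0.277, 0.408, 1.76, -0.001, 0.977, 1.064], 'position': [0.546, -0.143, 0.183], 'ee_rot': [-3.141, 0.003, 0.23], 'ft_force': [-5.001, 0.044, 4.981], 'ft_torque': [0.074, 1.072, 0.045], 'finger_force': 61.709, 'gripper_width': 0.023}
```

View pics/turned.png

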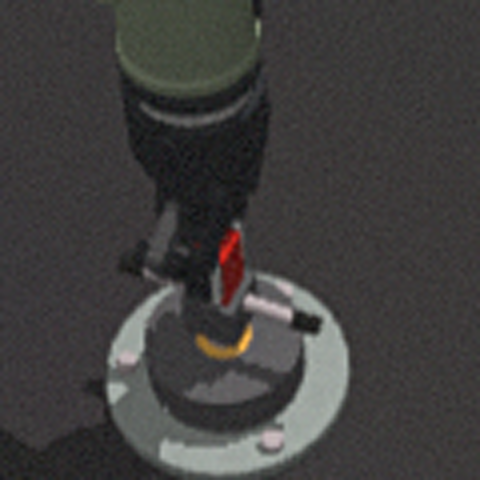

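The wrench has turned about half a turn and sits low on the boss. Turning back a quarter.

Call:
{"op": "play_rows", "data": {"grip": [1,1,1,1,1,1,1,1,1,1,1,1,1,1], "dp": [[-1,-0.2,0],[-1,-0.2,-0.1],[-1,-0.2,-0.1],[-1,-0.2,-0.2],[-1,-0.2,-0.2],[-1,-0.2,-0.3],[-1,-0.2,-0.3],[-1,-0.2,-0.4],[-1,-0.2,-0.4],[-1,-0.2,-0.5],[-1,-0.2,-0.5],[-1,-0.2,-0.6],[-1,-0.2,-0.6],[-1,-0.2,-0.6]], "roll": [-0.12,-0.24,-0.36,-0.48,-0.6,-0.72,-0.84,-0.96,-1.08,-1.2,-1.32,-1.44,-1.5,-1.5]}}

```text
t: 10.1
position: [0.5467, -0.1441, 0.1832]
ee_rot: [3.141, 0.002, 1.734]
ft_force: [-1.9, -2.4, 1.4]
gripper_width: 0.0233
finger_force: 61.3
```

```bash
python3 s.py
```

```text
{'t': 10.1, 'joint_positions': [-0.278, 0.406, 1.761, -0.002, 0.973, -0.44], 'position': [0.547, -0.144, 0.183], 'ee_rot': [3.141, 0.002, 1.734], 'ft_force': [-1.921, -2.363, 1.378], 'ft_torque': [-0.578, 0.329, 0.001], 'finger_force': 61.293, 'gripper_width': 0.023}
```

Call:
{"op": "play_rows", "data": {"grip": [1,1,0.3,0.3,0.3,0.3,0.3,0.3,0.3,0.3,0.3,0.3,0.3,0.3,0.3,0.3,0.3,0.3,0.3,0.3], "dp": [[0,0,0],[0,0,0],[0,0,0],[0,0,0],[0,0,0],[0,0,0],[0,0,0],[0,0,0],[0,0,0],[0,0,0],[0,0,0],[0,0,0],[0,0,0],[0,0,0],[0,0,0],[0,0,0],[0,0,0],[0,0,0],[0,0,0],[0,0,0]], "roll": [-0.12,-0.12,-0.12,-0.12,-0.12,-0.12,-0.22,-0.34,-0.46,-0.58,-0.7,-0.82,-0.94,-1.06,-1.18,-1.3,-1.42,-1.54,-1.64,-1.69]}}

```text
t: 11.77
position: [0.5465, -0.1432, 0.1828]
ee_rot: [3.141, 0.0, -2.859]
ft_force: [0.1, 1.0, 0.0]
gripper_width: 0.0592
finger_force: 0.0
```

```bash
python3 s.py
```

```text
{'t': 11.767, 'joint_positions': [-0.277, 0.407, 1.761, 0.0, 0.973, -2.13], 'position': [0.547, -0.143, 0.183], 'ee_rot': [3.141, 0.0, -2.859], 'ft_force': [0.106, 0.964, 0.008], 'ft_torque': [-0.029, -0.01, -0.007], 'finger_force': 0.0, 'gripper_width': 0.059}
```

Call:
{"op": "play_rows", "data": {"grip": [1,1,1,1,1,1,1,1,1,1,1,1,1,1,1,1,1,1,1,1], "dp": [[-1,-0.3,0],[-1,-0.3,0],[-1,-0.3,0],[-1,-0.3,0],[-1,-0.3,0],[-1,-0.3,0],[-1,-0.3,0],[-1,-0.3,0],[-1,-0.3,0.1],[-1,-0.3,0.1],[-1,-0.3,0.2],[-1,-0.3,0.2],[-1,-0.3,0.3],[-1,-0.3,0.3],[-1,-0.3,0.4],[-1,-0.3,0.4],[-1,-0.3,0.5],[-1,-0.3,0.5],[-1,-0.3,0.6],[-1,-0.3,0.6]], "roll": [0,0,0,0,0,0,0.12,0.24,0.36,0.48,0.6,0.72,0.84,0.96,1.08,1.2,1.32,1.44,1.5,1.5]}}

```text
t: 13.43
position: [0.547, -0.1438, 0.1824]
ee_rot: [-3.14, 0.001, 1.92]
ft_force: [-2.4, -0.6, 4.0]
gripper_width: 0.0229
finger_force: 59.3
```

```bash
python3 s.py
```

```text
{'t': 13.433, 'joint_positions': [-0.277, 0.408, 1.76, -0.001, 0.974, -0.625], 'position': [0.547, -0.144, 0.182], 'ee_rot': [-3.14, 0.001, 1.92], 'ft_force': [-2.424, -0.591, 4.023], 'ft_torque': [-0.278, 0.398, -0.024], 'finger_force': 59.35, 'gripper_width': 0.023}
```

Call:
{"op": "play_rows", "data": {"grip": [1,1,1,1,1,1,1,1,1,1,1,1,1,1,1], "dp": [[0,0,0],[0,0,0.1],[0,0,0.1],[0,0,0.2],[0,0,0.2],[0,0,0.3],[0,0,0.3],[0,0,0.4],[0,0,0.4],[0,0,0.5],[0,0,0.5],[0,0,0.5],[0,0,0.5],[0,0,0.5],[0,0,0.5]], "roll": [0.12,0.24,0.36,0.48,0.6,0.72,0.84,0.96,1.08,1.2,1.32,1.44,1.54,1.6,1.6]}}

```text
t: 14.68
position: [0.5464, -0.1434, 0.1818]
ee_rot: [-3.141, 0.002, 0.322]
ft_force: [-5.6, -0.4, 4.3]
gripper_width: 0.0232
finger_force: 59.5
```

```bash
python3 s.py;python3 - <<'E'
from h import *
I=cams.snapshot("scene")[0]
cv2.imwrite("pics/turned2.png",cv2.resize(I[150:270,220:340],(480,480),interpolation=cv2.INTER_CUBIC))
E
```

```text
{'t': 14.683, 'joint_positions': [-0.277, 0.409, 1.761, -0.001, 0.974, 0.973], 'position': [0.546, -0.143, 0.182], 'ee_rot': [-3.141, 0.002, 0.322], 'ft_force': [-5.56, -0.435, 4.327], 'ft_torque': [0.045, 0.78, 0.022], 'finger_force': 59.547, 'gripper_width': 0.023}
```

View pics/turned2.png

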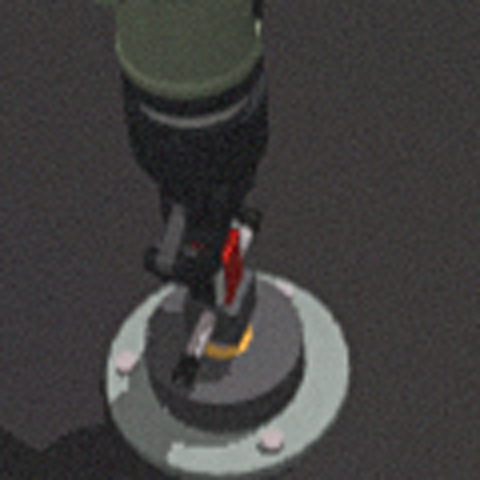

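The arms are a quarter turn from before, as planned after the regrip. Turning back a quarter, then regripping.

Call:
{"op": "play_rows", "data": {"grip": [1,1,1,1,1,1,1,1,1,1,1,1,1,1,1], "dp": [[-1,-0.3,0],[-1,-0.3,-0.1],[-1,-0.3,-0.1],[-1,-0.3,-0.2],[-1,-0.3,-0.2],[-1,-0.3,-0.3],[-1,-0.3,-0.3],[-1,-0.3,-0.4],[-1,-0.3,-0.4],[-1,-0.3,-0.5],[-1,-0.3,-0.5],[-1,-0.3,-0.6],[-1,-0.3,-0.6],[-1,-0.3,-0.6],[-1,-0.3,-0.6]], "roll": [-0.12,-0.24,-0.36,-0.48,-0.6,-0.72,-0.84,-0.96,-1.08,-1.2,-1.32,-1.44,-1.54,-1.58,-1.58]}}

```text
t: 15.98
position: [0.5467, -0.1438, 0.1823]
ee_rot: [3.141, 0.001, 1.903]
ft_force: [-0.4, -2.0, 1.6]
gripper_width: 0.0234
finger_force: 59.2
```

Call:
{"op": "play_rows", "data": {"grip": [0.3,0.3,0.3,0.3,0.3,0.3,0.3,0.3,0.3,0.3,0.3,0.3,0.3,0.3,0.3,0.3,0.3,0.3,0.3], "dp": [[0,0,0],[0,0,0],[0,0,0],[0,0,0],[0,0,0],[0,0,0],[0,0,0],[0,0,0],[0,0,0],[0,0,0],[0,0,0],[0,0,0],[0,0,0],[0,0,0],[0,0,0],[0,0,0],[0,0,0],[0,0,0],[0,0,0]], "roll": [0,0,0,0,-0.12,-0.24,-0.36,-0.48,-0.6,-0.72,-0.84,-0.96,-1.08,-1.2,-1.32,-1.44,-1.54,-1.57,-1.57]}}

```text
t: 17.57
position: [0.5465, -0.1434, 0.1823]
ee_rot: [-3.142, 0.0, -2.812]
ft_force: [0.1, 0.8, 0.2]
gripper_width: 0.06
finger_force: 0.0
```

```bash
python3 s.py
```

```text
{'t': 17.567, 'joint_positions': [-0.277, 0.407, 1.762, 0.0, 0.972, -2.177], 'position': [0.546, -0.143, 0.182], 'ee_rot': [-3.142, 0.0, -2.812], 'ft_force': [0.144, 0.823, 0.161], 'ft_torque': [-0.039, -0.003, 0.004], 'finger_force': 0.0, 'gripper_width': 0.06}
```

Call:
{"op": "play_rows", "data": {"grip": [1,1,1,1,1,1,1,1,1,1,1,1,1,1,1,1,1,1,1,1], "dp": [[-1,-0.3,0],[-1,-0.3,0],[-1,-0.3,0],[-1,-0.3,0],[-1,-0.3,0],[-1,-0.3,0],[-1,-0.3,0],[-1,-0.3,0],[-1,-0.3,0.1],[-1,-0.3,0.1],[-1,-0.3,0.2],[-1,-0.3,0.2],[-1,-0.3,0.3],[-1,-0.3,0.3],[-1,-0.3,0.4],[-1,-0.3,0.4],[-1,-0.3,0.5],[-1,-0.3,0.5],[-1,-0.3,0.6],[-1,-0.3,0.6]], "roll": [0,0,0,0,0,0,0.12,0.24,0.36,0.48,0.6,0.72,0.84,0.96,1.08,1.2,1.32,1.44,1.56,1.65]}}

```text
t: 19.23
position: [0.5469, -0.1438, 0.1819]
ee_rot: [-3.14, 0.001, 1.816]
ft_force: [-1.7, -0.8, 2.2]
gripper_width: 0.0238
finger_force: 59.3
```

```bash
python3 s.py
```

```text
{'t': 19.233, 'joint_positions': [-0.277, 0.409, 1.76, -0.002, 0.973, -0.521], 'position': [0.547, -0.144, 0.182], 'ee_rot': [-3.14, 0.001, 1.816], 'ft_force': [-1.663, -0.781, 2.2], 'ft_torque': [-0.098, 0.394, 0.127], 'finger_force': 59.255, 'gripper_width': 0.024}
```

Running torque reads about 0.127 N m, so the sensor works. Feeling forward in small steps.

Call:
{"op": "play_rows", "data": {"grip": [1,1,1], "dp": [[0,0,0],[0,0,0.1],[0,0,0.1]], "roll": [0.05,0.1,0.15]}}

```text
t: 19.48
position: [0.5468, -0.1438, 0.1818]
ee_rot: [-3.14, 0.001, 1.669]
ft_force: [-1.4, -0.5, 3.3]
gripper_width: 0.0232
finger_force: 59.3
```

```bash
cat > t.py <<'E'
from bench import manip
s=manip.sense();print(round(s["t"],2),"yaw",round(s["ee_rot"][2],3),"q6",round(s["joint_positions"][5],3),"tz",round(s["ft_torque"][2],3),s["ft_force"].round(1),round(s["position"][2],4))
E
python3 t.py
```

```text
19.48 yaw 1.669 q6 -0.374 tz 0.129 [-1.4 -0.5  3.3] 0.1818
```

Call:
{"op": "play_rows", "data": {"grip": [1,1], "dp": [[0,0,0],[0,0,0]], "roll": [0.05,0.1]}}

```text
t: 19.65
position: [0.5468, -0.1438, 0.1818]
ee_rot: [-3.14, 0.001, 1.569]
ft_force: [-2.3, -0.5, 3.2]
gripper_width: 0.0233
finger_force: 59.3
```

```bash
python3 t.py
```

```text
19.65 yaw 1.569 q6 -0.274 tz 0.111 [-2.3 -0.5  3.2] 0.1818
```

Call:
{"op": "play_rows", "data": {"grip": [1,1], "dp": [[0,0,0],[0,0,0.1]], "roll": [0.04,0.08]}}

```text
t: 19.82
position: [0.5468, -0.1438, 0.1817]
ee_rot: [-3.14, 0.001, 1.49]
ft_force: [-1.7, -0.6, 3.7]
gripper_width: 0.0233
finger_force: 59.4
```

```bash
python3 t.py
```

```text
19.82 yaw 1.49 q6 -0.195 tz 0.13 [-1.7 -0.6  3.7] 0.1817
```

Call:
{"op": "play_rows", "data": {"grip": [1,1], "dp": [[0,0,0],[0,0,0]], "roll": [0.04,0.08]}}

```text
t: 19.98
position: [0.5467, -0.1437, 0.1817]
ee_rot: [-3.14, 0.001, 1.41]
ft_force: [-2.0, -0.5, 2.9]
gripper_width: 0.0232
finger_force: 59.3
```

```bash
python3 t.py
```

```text
19.98 yaw 1.41 q6 -0.115 tz 0.164 [-2.  -0.5  2.9] 0.1817
```

Slight rise to 0.164, maybe noise. I'll continue one step at a time.

Call:
{"op": "play_rows", "data": {"grip": [1,1], "dp": [[0,0,0],[0,0,0]], "roll": [0.04,0.08]}}

```text
t: 20.15
position: [0.5467, -0.1437, 0.1817]
ee_rot: [-3.14, 0.001, 1.33]
ft_force: [-2.2, -0.9, 3.1]
gripper_width: 0.0234
finger_force: 59.4
```

```bash
python3 t.py
```

```text
20.15 yaw 1.33 q6 -0.035 tz 0.276 [-2.2 -0.9  3.1] 0.1817
```

Call:
{"op": "play_rows", "data": {"grip": [1,1], "dp": [[0,0,0],[0,0,0]], "roll": [0.04,0.08]}}

```text
t: 20.32
position: [0.5467, -0.1437, 0.1817]
ee_rot: [-3.14, 0.002, 1.251]
ft_force: [-2.8, 0.1, 2.4]
gripper_width: 0.0234
finger_force: 59.4
```

```bash
python3 t.py
```

```text
20.32 yaw 1.251 q6 0.044 tz 0.419 [-2.8  0.1  2.4] 0.1817
```

Call:
{"op": "play_rows", "data": {"grip": [1,1,1,1], "dp": [[0,0,0],[0,0,0],[0,0,0],[0,0,0]], "roll": [0.04,0.07,0.07,0.07]}}

```text
t: 20.65
position: [0.5467, -0.1437, 0.1816]
ee_rot: [-3.14, 0.002, 1.183]
ft_force: [-3.5, -0.5, 4.3]
gripper_width: 0.0233
finger_force: 59.6
```

```bash
python3 t.py
```

```text
20.65 yaw 1.183 q6 0.112 tz 0.528 [-3.5 -0.5  4.3] 0.1816
```

Bottomed at about 0.4 N m above running torque. Relaxing, releasing and lifting off.

Call:
{"op": "play_rows", "data": {"grip": [1,1,0.3,0.3,0.3,0.3,0.3,0.3,0.3,0.3,0.3,0.3,0.3], "dp": [[0,0,0],[0,0,0],[0,0,0],[0,0,0],[0,0,0],[0,0,0],[0,0,0],[0,0,-10],[0,0,-30],[0,0,-60],[0,0,-90],[0,0,-120],[0,0,-120]], "roll": [-0.06,-0.1,-0.1,-0.1,-0.1,-0.1,-0.1,-0.1,-0.1,-0.1,-0.1,-0.1,-0.1]}}

```text
t: 21.73
position: [0.5498, -0.144, 0.3089]
ee_rot: [3.128, -0.0, 1.281]
ft_force: [2.0, -0.5, 0.7]
gripper_width: 0.06
finger_force: 0.0
```

```bash
python3 t.py;python3 - <<'E'
from h import *
I=cams.snapshot("scene")[0]
cv2.imwrite("pics/end.png",cv2.resize(I[150:270,220:340],(480,480),interpolation=cv2.INTER_CUBIC))
E
```

```text
21.73 yaw 1.281 q6 0.014 tz 0.021 [ 2.  -0.5  0.7] 0.3089
```

View pics/end.png

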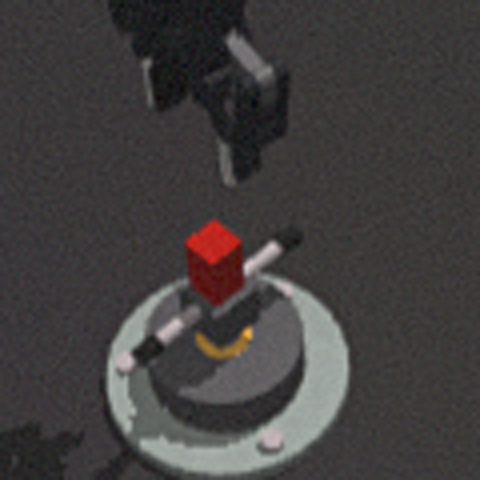

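The wrench stands upright and seated on the tap, and the gripper is clear above it. Handing the job in.

```bash
python3 -c "
from bench import manip;print(manip.finish_job())"
```

```text
the job is handed in; nothing more can be done
None
```

I ran the tap to the bottom of the hole, about 0.4 N m above running torque, with both quarter-turn backs on the way. I left the wrench seated and released, and handed the job in at about 22 s; no verdict was returned.

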